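Bring the gauge console into service

TASK

Put the bench gauge console into service with your fingertips: push the raised end of the wide paddle switch down until it is fully over, then do the same with the narrow paddle switch, and then press the round key fully down and let it spring back up. Do not press the square key, and leave the plug gauge, the rings and the caliper standing or lying where they are.

Things in the scene. Friction and masses are not known exactly. Their poses are not given: they have to be found in the camera images.
- console: Fixed flat console on the bench, grey housing with aluminium deck, 280 mm (its x) by 290 mm (its y), deck 60 mm above the bench. Origin at the centre of its underside; z up. Its -x edge, marked by a dark display strip, is the one turned to the robot, give or take its yaw. The four controls sit on the deck at the corners of a rectangle 116 mm (console x) by 140 mm (console y); which control is at which corner varies.
- wide_pivot (a point): Middle of the wide paddle switch, on its hinge axis, 15 mm above the deck; fixed to the console with the same axes (x along the paddle to its end that is raised when off, z up). The paddle is a flat grey plate 64 mm (x) by 44 mm (y) by 8 mm that rocks about y, 0.2 rad either side of level, on a black mount 76 by 56 mm and 4 mm thick; its top face is 4 mm above the axis.
- wide_raised_end (a point): Point on the top face of the wide paddle, 22 mm from its axis towards the end to push (10 mm short of that end): about 23 mm above the deck when off, about 15 mm when on; moves and tilts with the paddle.
- wide_paddle (a joint): Hinge of the wide paddle switch, rad: 0 = off (the end on its +x side stands high), 0.4 = fully on, at the stop (that end down, the other end high). Starts at 0 to 0.06. It stays where it is left; friction of 0.04 N m holds it, so it takes about 2 to 5 N at the raised end. Its push point is point wide_raised_end.
- narrow_pivot (a point): Middle of the narrow paddle switch, on its hinge axis, 15 mm above the deck; fixed to the console with the same axes (x along the paddle to its end that is raised when off, z up). Same as the wide one but only 20 mm wide (y), on a mount 76 by 32 mm.
- narrow_raised_end (a point): Point on the top face of the narrow paddle, 22 mm from its axis towards the end to push: about 23 mm above the deck when off, about 15 mm when on; moves and tilts with the paddle.
- narrow_paddle (a joint): Hinge of the narrow paddle switch, rad: 0 = off (the end on its +x side stands high), 0.4 = fully on, at the stop (that end down, the other end high). Starts at 0 to 0.06. It stays where it is left; friction of 0.04 N m holds it, so it takes about 2 to 5 N at the raised end. Its push point is point narrow_raised_end.
- round_key_top (a point): Centre of the top of the round grey key, 30 mm diameter, 18 mm above the deck when up, 12 mm when fully down, in a square black mount 56 by 56 by 8 mm; moves with the key.
- round_key (a joint): Travel of the round key, m: 0 = up, 0.006 = fully down. Spring return: 1.5 N starts it, 5 N holds it fully down.
- square_key_top (a point): Centre of the top of the square grey key, 30 by 30 mm, otherwise just like the round key; not to be pressed.
- square_key (a joint): Travel of the square key, m: 0 = up, 0.006 = fully down; same spring as the round key.
- plug_center (a point): Centre (half-way up) of a loose steel plug gauge, 22 mm diameter, 36 mm tall, standing on the deck near the middle of the console, among the controls. z along its axis.
- ring_center (a point): Centre of a loose grooved aluminium ring, 87 mm outer diameter, 50 mm tall, standing on the bench beside the console on its +y side.
- master_center (a point): Centre of a loose dark steel master ring, 56 mm outer diameter, 22 mm tall, lying on the bench beside the console on its +y side.
- caliper_center (a point): Middle of the beam of a loose digital caliper, 210 mm long (its x), 12 mm high, lying on the bench beside the console on its -y side.
There are look-alikes about, which are no part of the job. Of the things like the part that bears plug_center, leave any that is brown, pink or red; of the rest the smaller one is meant.

How it is judged:
On the way, in this order (a step that is already met when the one before it is completed fails the run):
1. the wide paddle is pushed fully over (value of joint wide_paddle above 0.34 rad), for 0.1 s.
2. the narrow paddle is pushed fully over (value of joint narrow_paddle above 0.34 rad), for 0.1 s.
3. the round key is pressed fully down (value of joint round_key above 0.0045 m), for 0.03 s.
At the end, for the whole second after the job is handed in: Both paddles are over to on (above 0.34 of 0.4 rad), the round key has been pressed (at least 4.5 of 6 mm) and is up again, the square key is up, and the plug gauge (upright), both rings and the caliper are within 20 mm of where they started (value of joint each of wide_paddle, narrow_paddle above 0.34 rad and value of joint each of round_key, square_key below 0.001 m and distance of each of plug_center, ring_center, master_center, caliper_center from where it was at the start of the episode below 0.02 m and angle between plug_center's own z axis and vertical below 0.2 rad); the robot touches nothing.
It fails at once if the square key is pressed (more than 2 mm) (value of joint square_key above 0.002 m).
It fails at once if the narrow paddle is pushed over (past 0.2 rad) while the wide one is not on (value of joint narrow_paddle above 0.2 rad and value of joint wide_paddle below 0.34 rad).
It fails at once if the round key is pressed (more than 3 mm) while either paddle is not on (value of joint round_key above 0.003 m and value of joint any of wide_paddle, narrow_paddle below 0.34 rad).
It fails at once if the plug gauge, a ring or the caliper is lifted, carried or pushed more than 20 mm, or the plug gauge is tipped (distance of any of plug_center, ring_center, master_center, caliper_center from where it was at the start of the episode above 0.02 m or angle between plug_center's own z axis and vertical above 0.5 rad).
It also fails if it takes over 48 s, if anything falls off the work surface, if the arm or the gripper's body presses on something with over 40 N, if the wrist force passes 120 N, or if a joint passes its speed limit or range.

ROBOT

A 6-joint arm with a two-finger parallel gripper is mounted at the origin on the work surface. World frame = base frame: x ahead of the robot, y to its left, z up, the work surface at z = 0. Lengths are in m, angles in rad, forces in N, time in s.
With the tool pointing down it reaches from about 0.3 to 0.775 m from the base axis. Payload 14.6 kg.
Tool frame: the origin (TCP) lies at the very end of the fingers, on their centre line; the grasp point (between the pads) lies 19 mm behind it; z points along the fingers, y is the line along which they close (so a half turn about z gives the same grasp; the last joint's range is limited). The gripper opens to 85 mm and grips with 20 to 120 N. Pads are 22 mm wide; open, the fingers measure 114 mm over their backs; the gripper's body (76 mm by 85 mm) begins 54 mm behind the grasp point. The pads swing forward as they close: fully open they stand 13 mm farther back than shut.
Start: joints at [1.068, 0.3, 1.521, -0, 1.321, -0.067], TCP at [0.232, 0.499, 0.195] pointing down, gripper open.
Joint ranges: [-3.03, 3.03], [-0.79, 2.21], [0.23, 2.52], [-1.04, 4.18], [0, 3.07], [-2.55, 2.55]. Speed limits (rad/s): [2.22, 2.22, 2.57, 3.14, 3.14, 3.14].

INTERFACE

Orientations are given as a unit quaternion [w, x, y, z].
In Python, from workcell import monitor, cams, workorder, models gives the robot as it stands.
- The arm moves only by the tool move_arm, never from a script. Its argument "targets" is a list of rows, each a list of 3 entries, a list of its own where there are three numbers: the shift along the tool's x, y, z in units of 200 mm (1.0 is 200 mm), then the turn, a rotation vector about the tool's x, y, z in units of pi rad (1.0 is pi rad), then the opening, from 0 (shut) to 1 (fully open). A call has 1 to 5 rows; each row shifts and turns the commanded pose from where the row before left it, along the tool's axes as they then stand; what a row does not reach is not made up. A row lasts 1/8 s, in which the tool goes at most 62.5 mm and 10.7 degrees, less where a joint would pass 70% of its speed; a pose out of reach is approached as far as the arm can. A call with a number of a shift or a turn outside -1 to 1 is refused whole. A call with a gripper value outside its range is refused whole. The fingers move at their own pace and stop on an object; "force" is the grip in N (left out, the last holds). Time passes only in rows, so rows that do not move let the fingers close. It gives the time, the measured TCP pose, the force, the opening and the grip force at its end, in the units of the state.
- monitor.get_obs(): the state, without advancing time (a new reading comes with each control period).
- cams.get_image(name): name is "scene" or "side" or "wrist"; returns a dict with "pixels" (420x560x3 uint8, red, green, blue), "z_map" (420x560 float32, m along the optical axis (not along the pixel's ray), 0 where there is no reading), "fx", "fy", "cx", "cy" (pixels), "R" (3x3) and "t" (3): a world point X has camera coordinates R X + t. Camera axes: x right, y down, z forward; pixel columns grow to the right and rows downward; lengths in m; the calibration is good to about 2 mm. The wrist camera is an equidistant fisheye: a pixel r from the principal point sees the ray r / f radians off the axis. A picture is of the moment at which its call begins.
- workorder.finish_job(): hands the job in; it is judged then, once.
Trained networks look in a picture, given as the dict that the camera call returned (one of the last four; its "shot" number tells which), for a name from the list of things; names that differ only in an ending like _2 or _b are one class to them, and where a whole thing is asked for, a point or a joint stands for the part that bears it (a point fixed in the world has none). Each returns a list of dicts, best first, with "p" (0 to 1); they miss things now and then, are a little off and sometimes report something else, mostly with a low value. They report only what shows in the picture. A call takes as long as a camera call. They do not tell look-alikes from the thing itself.
- models.trace(picture, target): "region" (420x560 bool, what is visible of it) and "box" ([left, top, right, bottom] in pixels, round what is visible of it).
The state is a dict: "time_s": time; "joint_positions": joint angles; "qvel": joint speeds; "joint_torque": joint torques, N m; "tool_pos": TCP position; "orientation": TCP orientation; "force": force on the tool from outside, world axes, zero at the start; "ft_torque": the same for the moment, N m; "finger_gap": finger opening in m; "grasp_force": force on a finger pad.
Only numpy, scipy, OpenCV 4.12 (cv2) and the standard library are available. Lean on these libraries where they do the work, as an engineer would, in place of code of your own. Each camera call takes 0.05 s, during which the arm holds its last target. There are 200 camera calls.

## Working session

There is one attempt and no reset: what is moved stays moved. The work goes in short steps, Python scripts to look and compute and a tool call to move; the robot and the scene stay as the last step left them, time stands still between calls to the robot, and variables do not carry over. Pictures are saved under pics/ and viewed, at most 10 in all, crops included, and the job is handed in when it is done.

Besides the shell and the picture viewer there is one more tool, called after "Request:" as name([rows], argument=value, ...), one row to a line, values as JSON. move_arm: Moves the arm, as the interface text tells. Its arguments: {"type":"object","properties":{"targets":{"type":"array","items":{"type":"array"}},"force":{"type":"number"}},"required":["targets"]}

```bash
mkdir -p pics && cat > h.py <<'E'
import numpy as np, cv2
from workcell import monitor, cams, workorder, models
def pts(im, mask=None):
    z=im["z_map"]; v,u=np.nonzero((z>0) if mask is None else (mask&(z>0)))
    d=z[v,u]; c=np.stack([(u-im["cx"])/im["fx"]*d,(v-im["cy"])/im["fy"]*d,d],1)
    return (c-im["t"])@np.array(im["R"])
E
python3 - <<'E'
from h import *
S=[]
for n in ["scene","side"]:
    im=cams.get_image(n); S.append(cv2.cvtColor(im["pixels"],cv2.COLOR_RGB2BGR))
    cv2.imwrite(f"pics/{n}0.png",S[-1])
    for t in ["console","wide_paddle","narrow_paddle","round_key","square_key","plug_center"]:
        for r in models.trace(im,t)[:4]:
            if r["p"]<0.15: continue
            P=pts(im,r["region"]); 
            print(n,t,round(r["p"],2),np.round(r["box"]),len(P),np.round(np.median(P,0),3) if len(P) else "", np.round(np.percentile(P,[2,98],axis=0).ravel(),3) if len(P) else "")
o=monitor.get_obs(); print(o)
E
```

```text
scene console 0.91 [104. 199. 310. 352.] 15456 [ 0.62  -0.133  0.061] [ 0.417 -0.26   0.014  0.701  0.033  0.063]
scene wide_paddle 0.65 [232. 231. 271. 254.] 503 [ 0.597 -0.034  0.08 ] [ 0.561 -0.056  0.074  0.623 -0.009  0.085]
scene narrow_paddle 0.57 [228. 232. 276. 267.] 962 [ 0.606 -0.037  0.077] [ 0.557 -0.062  0.061  0.629 -0.002  0.085]
scene narrow_paddle 0.51 [206. 213. 230. 225.] 175 [ 0.488 -0.052  0.081] [ 0.447 -0.062  0.071  0.508 -0.037  0.086]
scene round_key 0.42 [104. 198. 308. 352.] 15799 [ 0.619 -0.133  0.061] [ 0.416 -0.261  0.013  0.701  0.033  0.063]
scene round_key 0.32 [194. 232. 207. 255.] 259 [ 0.555 -0.117  0.081] [ 0.489 -0.127  0.06   0.56  -0.093  0.098]
scene square_key 0.78 [171. 265. 191. 286.] 281 [ 0.618 -0.172  0.079] [ 0.599 -0.186  0.07   0.628 -0.157  0.08 ]
scene plug_center 0.82 [139. 202. 156. 231.] 266 [ 0.334 -0.178  0.032] [ 0.315 -0.19   0.008  0.34  -0.163  0.053]
scene plug_center 0.78 [186. 356. 202. 379.] 320 [ 0.758 -0.207  0.024] [ 0.746 -0.215  0.003  0.762 -0.197  0.039]
scene plug_center 0.64 [270. 328. 284. 350.] 271 [ 0.77  
[... 881 characters left out ...]
 array([ 1.06838880e+00,  2.99896591e-01,  1.52101179e+00,  3.40226504e-06,
        1.32072127e+00, -6.66208537e-02]), 'qvel': array([ 6.62512840e-05,  3.14065486e-04,  9.08462568e-04, -3.32564988e-04,
        1.38560099e-03, -7.83842037e-04]), 'joint_torque': array([-2.22921059e-03, -5.43280220e+01, -3.61930954e+01, -1.54086747e-04,
        6.49443282e-04, -2.18306832e-05]), 'tool_pos': array([0.23217022, 0.49857212, 0.19517746]), 'orientation': array([-6.77421212e-06,  2.16173662e-01,  9.76354929e-01, -1.72918389e-05]), 'force': array([ 0.17668065,  0.12237808, -0.14050779]), 'ft_torque': array([-0.04517888,  0.01659781, -0.01775998]), 'grasp_force': 0.0, 'finger_gap': 0.08528207353046081}
```

View pics/scene0.png

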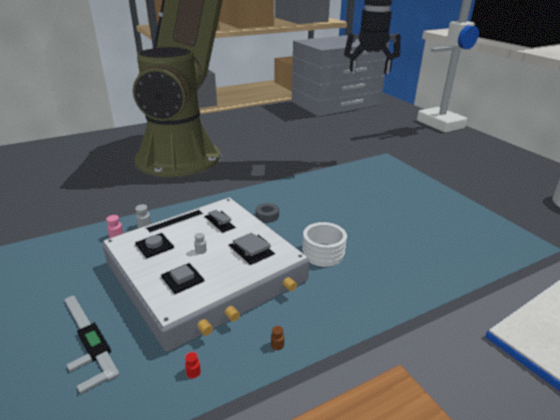

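View pics/side0.png

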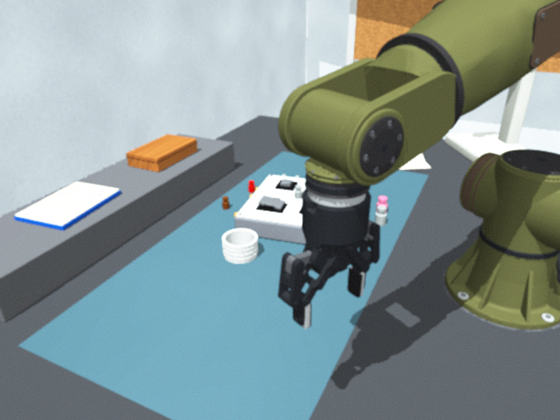

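The scene view shows the console with the wide paddle at about (252,245), narrow at (220,219), one key at (153,243), another at (182,275), and the plug at (200,243). The side view shows the arm at the left of the console, with the wide paddle at (271,203). Next I'll fit the console pose and the paddle tilts from depth.

```bash
python3 - <<'E'
from h import *
im=cams.get_image("scene")
P=pts(im)
m=(P[:,2]>0.055)&(P[:,2]<0.066)&(P[:,0]>0.35)&(P[:,0]<0.75)&(P[:,1]>-0.3)&(P[:,1]<0.08)
r=cv2.minAreaRect((P[m][:,:2]*1000).astype(np.float32)); print(r, np.median(P[m][:,2]))
ang=np.deg2rad(r[2]); ang=(ang+np.pi/4)%(np.pi/2)-np.pi/4
c=np.array(r[0])/1000; R=np.array([[np.cos(ang),-np.sin(ang)],[np.sin(ang),np.cos(ang)]])
print("c",c,"yaw",ang)
Q=np.c_[(P[:,:2]-c)@R,P[:,2]]
for sx in(-1,1):
  for sy in(-1,1):
    a=np.array([58*sx,70*sy])/1000
    k=(np.abs(Q[:,0]-a[0])<.042)&(np.abs(Q[:,1]-a[1])<.042)&(Q[:,2]>.0685)&(Q[:,2]<.1)
    q=Q[k]; 
    print(sx,sy,"world",np.round(c+R@a,3),len(q))
    if len(q)<20: continue
    print("  local off med",np.round(np.median(q,0)[:2]-a,3),np.round(np.percentile(q,[3,97],axis=0),3).tolist())
    top=q[q[:,2]>0.072]; A=np.c_[top[:,:2]-a,np.ones(len(top))]; s=np.linalg.lstsq(A,top[:,2],rcond=None)[0]; print("  plane slope",np.round(s,3))
k=cv2.resize(cv2.cvtColor(im["pixels"],cv2.COLOR_RGB2BGR)[190:360,90:320],None,fx=3.4,fy=3.4,interpolation=cv2.INTER_CUBIC)
cv2.imwrite("pics/crop.png",k)
E
```

```text
((544.4708862304688, -111.146240234375), (278.9512634277344, 286.5883483886719), 8.770066261291504) 0.061173570017936704
c [ 0.54447089 -0.11114624] yaw 0.1530665318776061
-1 -1 world [ 0.498 -0.189] 455
  local off med [ 0.006 -0.003] [[-0.083, -0.096, 0.069], [-0.032, -0.045, 0.08]]
  plane slope [-0.095  0.037  0.078]
-1 1 world [ 0.476 -0.051] 237
  local off med [ 0.005 -0.004] [[-0.087, 0.056, 0.07], [-0.028, 0.083, 0.086]]
  plane slope [0.138 0.107 0.079]
1 -1 world [ 0.612 -0.171] 616
  local off med [ 0.007 -0.003] [[0.033, -0.095, 0.069], [0.083, -0.044, 0.08]]
  plane slope [-0.09   0.038  0.078]
1 1 world [ 0.591 -0.033] 582
  local off med [ 0.004 -0.004] [[0.028, 0.044, 0.072], [0.088, 0.092, 0.085]]
  plane slope [0.111 0.04  0.08 ]
```

View pics/crop.png

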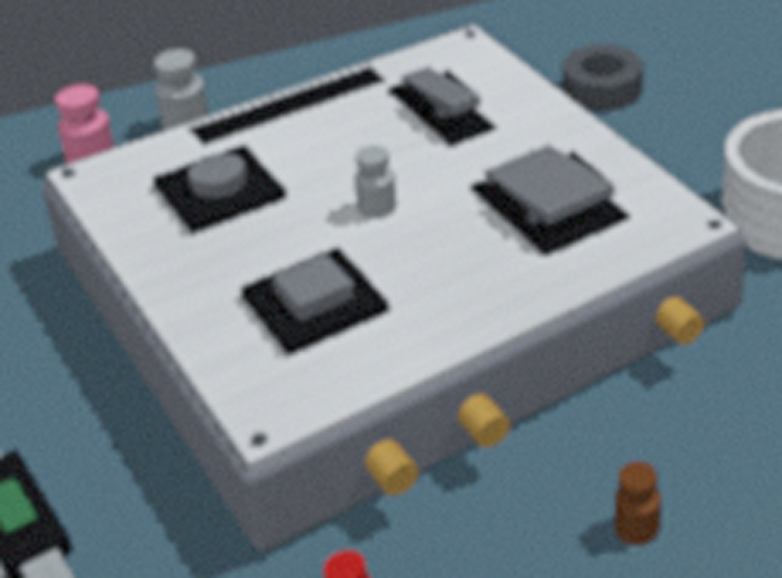

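The crop confirms the layout. The round key is at crop (218,172) and the square key at (315,285), with the plug between them. Both paddles are raised at their +x end, at crop (590,190) and (465,100), and the depth slopes agree. I'll shut the fingers and align the tool with the console.

Request:
move_arm([
  [[0,0,0],[0,0,-0.047],0],
  [[0,0,0],[0,0,-0.047],0],
  [[0,0,0],[0,0,-0.047],0],
  [[0,0,0],[0,0,-0.047],0],
  [[0,0,0],[0,0,0],0],
], force=40)

```text
time_s: 1.38
tool_pos: [0.2322, 0.4986, 0.1952]
orientation: [-0.0, -0.077, 0.997, -0.0]
force: [0.4, 0.4, -0.6]
finger_gap: 0.0
grasp_force: 0.0
```

```bash
cat >> h.py <<'E'
from scipy.spatial.transform import Rotation as Ro
def to(x,y,z):
    o=monitor.get_obs(); q=o["orientation"]; R=Ro.from_quat([q[1],q[2],q[3],q[0]]).as_matrix()
    print("t",o["time_s"],"pos",np.round(o["tool_pos"],4),"gap",round(o["finger_gap"],4),"F",np.round(o["force"],2))
    print("shift units",np.round(R.T@(np.array([x,y,z])-o["tool_pos"])/0.2,3)); print("axes\n",np.round(R,3))
E
python3 -c "
from h import *
to(0.616,-0.029,0.15)"
```

```text
t 1.375 pos [0.2322 0.4986 0.1952] gap 0.0 F [ 0.38  0.36 -0.61]
shift units [-1.492 -2.901  0.226]
axes
 [[-0.988 -0.153 -0.   ]
 [-0.153  0.988 -0.   ]
 [ 0.    -0.    -1.   ]]
```

Request:
move_arm([
  [[-0.1,-0.2,0],[0,0,0],0],
  [[-0.1,-0.2,0],[0,0,0],0],
  [[-0.1,-0.2,0],[0,0,0],0],
  [[-0.1,-0.2,0],[0,0,0],0],
  [[-0.1,-0.2,0],[0,0,0],0],
])

```text
time_s: 2.0
tool_pos: [0.3625, 0.3152, 0.1953]
orientation: [0.0, -0.075, 0.997, 0.0]
force: [0.4, 0.3, 0.7]
finger_gap: -0.0001
grasp_force: 0.0
```

Request:
move_arm([
  [[-0.1,-0.2,0],[0,0,0],0],
  [[-0.1,-0.2,0],[0,0,0],0],
  [[-0.1,-0.2,0],[0,0,0],0],
  [[-0.1,-0.2,0],[0,0,0],0],
  [[-0.1,-0.2,0],[0,0,0],0],
])

```text
time_s: 2.62
tool_pos: [0.4922, 0.1329, 0.1953]
orientation: [0.0, -0.075, 0.997, 0.0]
force: [0.5, 0.6, -0.2]
finger_gap: 0.0001
grasp_force: 0.0
```

Request:
move_arm([
  [[-0.1,-0.2,0],[0,0,0],0],
  [[-0.1,-0.2,0],[0,0,0],0],
  [[-0.1,-0.2,0],[0,0,0],0],
  [[-0.1,-0.1,0],[0,0,0],0],
  [[0,0,0],[0,0,0],0],
])

```text
time_s: 3.25
tool_pos: [0.5927, 0.007, 0.1946]
orientation: [-0.0, -0.075, 0.997, 0.0]
force: [0.3, -0.3, -0.2]
finger_gap: -0.0003
grasp_force: 0.0
```

```bash
python3 - <<'E'
from h import *
to(0.616,-0.029,0.12)
im=cams.get_image("wrist"); cv2.imwrite("pics/w1.png",cv2.cvtColor(im["pixels"],cv2.COLOR_RGB2BGR))
E
```

```text
t 3.25 pos [0.5927 0.007  0.1946] gap -0.0003 F [ 0.26 -0.31 -0.17]
shift units [-0.088 -0.195  0.373]
axes
 [[-0.989 -0.149 -0.001]
 [-0.149  0.989  0.   ]
 [ 0.001  0.    -1.   ]]
```

View pics/w1.png

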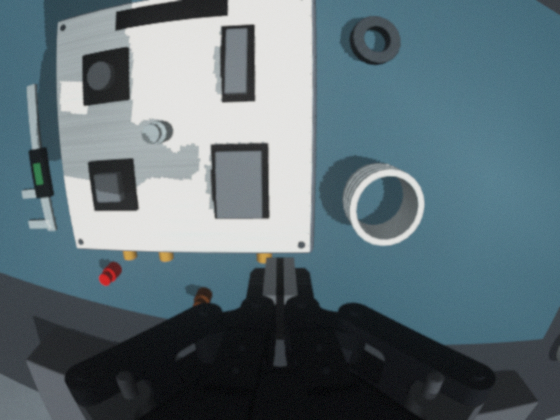

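The wrist view shows all four controls from above: wide paddle (240,182), narrow (237,62), round key (100,76), square key (112,183) and plug (155,130). I'll use it for one refined measurement.

```bash
python3 - <<'E'
from h import *
im=cams.get_image("wrist"); z=im["z_map"]
for t in ["wide_paddle","narrow_paddle","round_key","square_key","plug_center"]:
    for r in models.trace(im,t)[:2]:
        v,u=np.nonzero(r["region"]&(z>0)); a=(u-im["cx"])/im["fx"]; b=(v-im["cy"])/im["fy"]; th=np.hypot(a,b)
        k=np.tan(th)/th*z[v,u]; P=(np.stack([a*k,b*k,z[v,u]],1)-im["t"])@np.array(im["R"])
        print(t,round(r["p"],2),np.round(r["box"]),len(P))
        P=P[P[:,2]>0.07]
        if len(P)<20: continue
        c,s=np.cos(.153),np.sin(.153); L=P[:,:2]@np.array([[c,-s],[s,c]])
        lo,hi=np.percentile(L,[1,99],axis=0); m=(lo+hi)/2
        sl=np.linalg.lstsq(np.c_[L-m,np.ones(len(L))],P[:,2],rcond=None)[0]
        print("  size",np.round(hi-lo,3),"centre world",np.round([c*m[0]-s*m[1],s*m[0]+c*m[1]],4),"z/slope",np.round(sl,3))
E
```

```text
wide_paddle 0.61 [213. 151. 263. 218.] 3114
  size [0.062 0.043] centre world [ 0.5871 -0.0313] z/slope [ 0.145 -0.001  0.079]
narrow_paddle 0.7 [225.  25. 248.  97.] 1489
  size [0.062 0.02 ] centre world [ 0.4734 -0.0491] z/slope [ 0.181 -0.017  0.079]
round_key 0.7 [ 83.  63. 116.  91.] 625
  size [0.027 0.028] centre world [ 0.4956 -0.1865] z/slope [-0.039 -0.087  0.077]
square_key 0.58 [ 93. 174. 121. 201.] 812
  size [0.029 0.029] centre world [ 0.6087 -0.1688] z/slope [ 0.024 -0.074  0.077]
plug_center 0.7 [ 97. 264. 122. 286.] 328
plug_center 0.68 [190. 286. 213. 306.] 250
```

Request:
move_arm([
  [[-0.04,-0.1,0],[0,0,0],0],
  [[-0.04,-0.09,0.1],[0,0,0],0],
  [[0,0,0.18],[0,0,0],0],
  [[0,0,0.18],[0,0,0],0],
  [[0,0,0],[0,0,0],0],
])

```text
time_s: 4.22
tool_pos: [0.6127, -0.0275, 0.1008]
orientation: [-0.002, -0.077, 0.997, 0.0]
force: [0.0, 0.5, 0.3]
finger_gap: 0.0003
grasp_force: 0.0
```

```bash
python3 -c "
from h import *
to(0.614,-0.028,0.075)"
```

```text
t 4.225 pos [ 0.6127 -0.0275  0.1008] gap 0.0003 F [0.01 0.51 0.34]
shift units [-0.006 -0.004  0.129]
axes
 [[-0.988 -0.154 -0.005]
 [-0.154  0.988  0.   ]
 [ 0.005  0.001 -1.   ]]
```

Request:
move_arm([
  [[0,0,0.05],[0,0,0],0],
  [[0,0,0.03],[0,0,0],0],
  [[0,0,0.03],[0,0,0],0],
  [[0,0,0.01],[0,0,0],0],
  [[0,0,0.005],[0,0,0],0],
])

```text
time_s: 4.85
tool_pos: [0.6138, -0.0268, 0.0783]
orientation: [0.0, -0.077, 0.997, -0.0]
force: [0.1, -0.0, -0.3]
finger_gap: 0.0
grasp_force: 0.0
```

Request:
move_arm([
  [[0,0,0.005],[0,0,0],0],
  [[0,0,0.005],[0,0,0],0],
  [[0,0,0],[0,0,0],0],
])

```text
time_s: 5.22
tool_pos: [0.6137, -0.0268, 0.0762]
orientation: [-0.0, -0.077, 0.997, 0.0]
force: [0.6, -0.4, 0.2]
finger_gap: -0.0001
grasp_force: 0.0
```

Request:
move_arm([
  [[0,0,0.005],[0,0,0],0],
  [[0,0,0.005],[0,0,0],0],
  [[0,0,0],[0,0,0],0],
])

```text
time_s: 5.6
tool_pos: [0.6137, -0.0269, 0.0741]
orientation: [-0.0, -0.077, 0.997, 0.0]
force: [0.2, -0.5, -0.7]
finger_gap: -0.0
grasp_force: 0.0
```

```bash
cat >> h.py <<'E'
def slopes(save=None):
    im=cams.get_image("wrist"); z=im["z_map"]
    if save: cv2.imwrite(save,cv2.cvtColor(im["pixels"],cv2.COLOR_RGB2BGR))
    v,u=np.nonzero(z>0); a=(u-im["cx"])/im["fx"]; b=(v-im["cy"])/im["fy"]; th=np.hypot(a,b)
    k=np.tan(th)/th*z[v,u]; P=(np.stack([a*k,b*k,z[v,u]],1)-im["t"])@np.array(im["R"])
    c,s=np.cos(.153),np.sin(.153)
    for n,p,w in (("wide",(.588,-.032),.019),("narrow",(.474,-.050),.007)):
        L=(P[:,:2]-p)@np.array([[c,-s],[s,c]])
        m=(np.abs(L[:,0])<.028)&(np.abs(L[:,1])<w)&(P[:,2]>.068)&(P[:,2]<.09)
        print(n,m.sum(),[(x,round(float(np.median(P[m&(np.abs(L[:,0]-x/1000)<.004),2])),4)) for x in (-24,-16,-8,0,8,16,24) if (m&(np.abs(L[:,0]-x/1000)<.004)).sum()>5])
E
python3 -c "
from h import *
slopes('pics/w2.png')"
```

```text
wide 6709 [(-24, 0.0754), (-16, 0.0765), (-8, 0.0776), (0, 0.0789), (8, 0.0801), (16, 0.0813), (24, 0.0824)]
narrow 1210 [(0, 0.0794), (8, 0.0805), (16, 0.082), (24, 0.0835)]
```

View pics/w2.png

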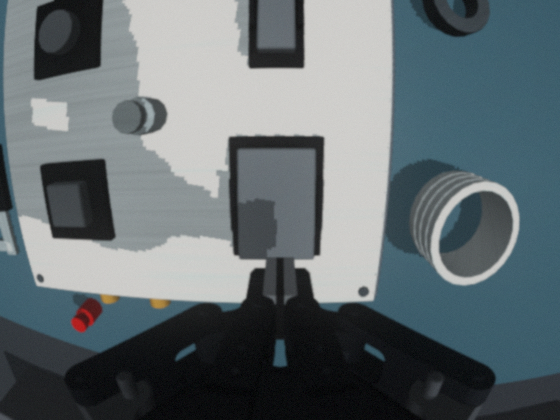

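The paddle slope is unchanged at 0.145. The wrist view shows the fingertip at about (280,262), just at the paddle's +x end (278,258), so it may not be over the paddle. I'll check where the fingertip really is.

```bash
python3 - <<'E'
from h import *
im=cams.get_image("wrist"); z=im["z_map"]; c,s=np.cos(.153),np.sin(.153)
for v in range(236,300,5):
  for u in (268,290):
    a=(u-im["cx"])/im["fx"]; b=(v-im["cy"])/im["fy"]; th=np.hypot(a,b); k=np.tan(th)/th*z[v,u]
    P=(np.array([a*k,b*k,z[v,u]])-im["t"])@np.array(im["R"]); d=P[:2]-[.588,-.032]
    print(v,u,round(float(z[v,u]),3),"local",np.round([c*d[0]+s*d[1],-s*d[0]+c*d[1],P[2]],4))
im=cams.get_image("scene"); P=pts(im)
k=cv2.resize(cv2.cvtColor(im["pixels"],cv2.COLOR_RGB2BGR)[150:300,170:370],None,fx=4,fy=4,interpolation=cv2.INTER_CUBIC)
cv2.imwrite("pics/s2.png",k)
E
```

```text
236 268 0.184 local [ 0.0167 -0.0038  0.0817]
236 290 0.183 local [0.0165 0.0087 0.0821]
241 268 0.185 local [ 0.0198 -0.0038  0.0818]
241 290 0.184 local [0.0197 0.0087 0.0819]
246 268 0.186 local [ 0.0231 -0.0039  0.0813]
246 290 0.185 local [0.0227 0.0088 0.0821]
251 268 0.185 local [ 0.0253 -0.0038  0.0834]
251 290 0.186 local [0.0256 0.0088 0.0826]
256 268 0.185 local [ 0.0283 -0.0038  0.0836]
256 290 0.187 local [0.0288 0.0088 0.0825]
261 268 0.148 local [ 0.0145 -0.0026  0.1181]
261 290 0.15 local [0.015  0.0076 0.117 ]
266 268 0.143 local [ 0.0142 -0.0024  0.1238]
266 290 0.144 local [0.0148 0.0074 0.1225]
271 268 0.139 local [ 0.0145 -0.0023  0.1279]
271 290 0.14 local [0.0147 0.0073 0.1275]
276 268 0.135 local [ 0.0147 -0.0021  0.132 ]
276 290 0.135 local [0.0145 0.0071 0.1323]
281 268 0.131 local [ 0.0148 -0.002   0.1362]
281 290 0.131 local [0.0145 0.007  0.1366]
286 268 0.127 local [ 0.0148 -0.0019  0.1402]
286 290 0.127 local [0.0146 0.0069 0.1405]
291 268 0.123 local [ 0.0145 -0.0017  0.1445]
291 290 0.123 local [0.0143 0.0068 0.1447]
296 268 0.12 local [ 0.0145 -0.0016  0.1481]
296 290 0.121 local [0.0151 0.0067 0.1472]
```

View pics/s2.png

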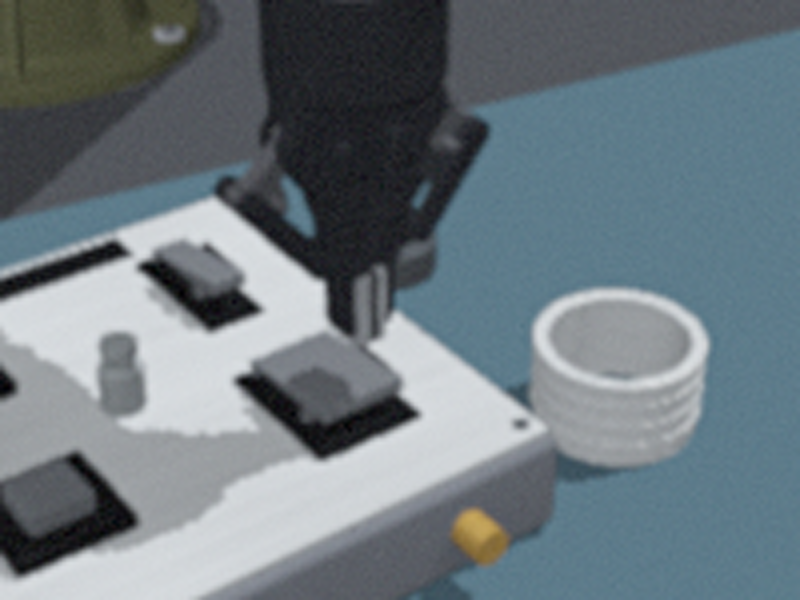

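The scene crop shows the fingertip (370,335) clearly above the paddle (330,370). Wrist depth puts the tip at z≈0.116 when the reported TCP z is 0.074, so the real tip is about 41 mm higher than reported. I'll keep descending, guided by force and camera.

Request:
move_arm([
  [[0,0,0.06],[0,0,0],0],
  [[0,0,0.06],[0,0,0],0],
  [[0,0,0.02],[0,0,0],0],
  [[0,0,0],[0,0,0],0],
])

```text
time_s: 6.25
tool_pos: [0.6135, -0.0268, 0.0457]
orientation: [-0.0, -0.077, 0.997, 0.0]
force: [0.3, -0.1, 0.1]
finger_gap: -0.0002
grasp_force: 0.0
```

Request:
move_arm([
  [[0,0,0.01],[0,0,0],0],
  [[0,0,0.01],[0,0,0],0],
  [[0,0,0],[0,0,0],0],
])

```text
time_s: 6.62
tool_pos: [0.6139, -0.0269, 0.0423]
orientation: [0.0, -0.077, 0.997, -0.0]
force: [0.9, 0.2, 1.5]
finger_gap: -0.0
grasp_force: 0.6
```

```bash
python3 - <<'E'
from h import *
slopes()
im=cams.get_image("wrist"); z=im["z_map"]
for v in range(240,275,3):
    u=270;a=(u-im["cx"])/im["fx"]; b=(v-im["cy"])/im["fy"]; th=np.hypot(a,b); k=np.tan(th)/th*z[v,u]
    P=(np.array([a*k,b*k,z[v,u]])-im["t"])@np.array(im["R"]); print(v,np.round(P,4))
E
```

```text
wide 8471 [(-24, 0.0797), (-16, 0.0793), (-8, 0.079), (0, 0.0788), (8, 0.0785), (16, 0.0785), (24, 0.078)]
narrow 986 [(16, 0.0821), (24, 0.0835)]
240 [ 0.5954 -0.0327  0.079 ]
243 [ 0.5969 -0.0325  0.079 ]
246 [ 0.598  -0.0323  0.08  ]
249 [ 0.6005 -0.032   0.0777]
252 [ 0.6017 -0.0318  0.0787]
255 [ 0.6034 -0.0315  0.0784]
258 [ 0.6028 -0.0315  0.0829]
261 [ 0.6029 -0.0314  0.0859]
264 [ 0.603  -0.0313  0.0888]
267 [ 0.6034 -0.0312  0.0909]
270 [ 0.6028 -0.0312  0.0949]
273 [ 0.6026 -0.0311  0.0981]
```

Request:
move_arm([
  [[0,0,0.01],[0,0,0],0],
  [[0,0,0.005],[0,0,0],0],
  [[0,0,0],[0,0,0],0],
])

```text
time_s: 7.1
tool_pos: [0.6139, -0.0269, 0.0393]
orientation: [0.0, -0.077, 0.997, -0.0]
force: [2.6, 0.4, 1.9]
finger_gap: -0.0001
grasp_force: 1.6
```

```bash
python3 -c "
from h import *
slopes()"
```

```text
wide 8562 [(-24, 0.0837), (-16, 0.0821), (-8, 0.0804), (0, 0.0788), (8, 0.0772), (16, 0.0763), (24, 0.0743)]
narrow 937 [(16, 0.0821), (24, 0.0835)]
```

Request:
move_arm([
  [[0,0,0.005],[0,0,0],0],
  [[0,0,0],[0,0,0],0],
])

```text
time_s: 7.4
tool_pos: [0.6141, -0.0269, 0.039]
orientation: [0.0, -0.077, 0.997, -0.0]
force: [0.3, 0.7, 10.2]
finger_gap: -0.0004
grasp_force: 4.8
```

Request:
move_arm([
  [[0,0,-0.1],[0,0,0],0],
  [[0,0,-0.1],[0,0,0],0],
  [[0.2,0,0],[0,0,0],0],
  [[0.2,0,0],[0,0,0],0],
  [[0.18,0,0],[0,0,0],0],
])

```text
time_s: 8.02
tool_pos: [0.4976, -0.0449, 0.0788]
orientation: [-0.0, -0.077, 0.997, -0.0]
force: [0.6, -1.0, 0.4]
finger_gap: 0.0004
grasp_force: 0.0
```

Request:
move_arm([
  [[0,0,0],[0,0,0],0],
  [[0,0,0],[0,0,0],0],
])

```text
time_s: 8.28
tool_pos: [0.4997, -0.0448, 0.0789]
orientation: [0.0, -0.077, 0.997, -0.0]
force: [0.9, -0.1, 0.0]
finger_gap: -0.0002
grasp_force: 0.0
```

```bash
python3 - <<'E'
from h import *
to(.4987,-.046,.047)
slopes("pics/w3.png")
im=cams.get_image("wrist"); z=im["z_map"]
for v in range(240,275,4):
  for u in (270,290):
    a=(u-im["cx"])/im["fx"]; b=(v-im["cy"])/im["fy"]; th=np.hypot(a,b); k=np.tan(th)/th*z[v,u]
    P=(np.array([a*k,b*k,z[v,u]])-im["t"])@np.array(im["R"]); print(v,u,np.round(P,4))
E
```

```text
t 8.275 pos [ 0.4997 -0.0448  0.0789] gap -0.0002 F [ 0.93 -0.13  0.01]
shift units [ 0.006 -0.005  0.16 ]
axes
 [[-0.988 -0.154  0.001]
 [-0.154  0.988 -0.   ]
 [-0.001 -0.    -1.   ]]
wide 285 [(-16, 0.0821), (-8, 0.0805), (0, 0.0788), (8, 0.0772), (16, 0.0757)]
narrow 2389 [(-24, 0.0746), (-16, 0.076), (-8, 0.0775), (0, 0.079), (8, 0.0804), (16, 0.082), (24, 0.0834)]
240 270 [ 0.495  -0.0495  0.0824]
240 290 [ 0.4924 -0.0382  0.0843]
244 270 [ 0.4969 -0.0491  0.0838]
244 290 [ 0.4952 -0.0377  0.0837]
248 270 [ 0.4994 -0.0488  0.084 ]
248 290 [ 0.4973 -0.0373  0.0845]
252 270 [ 0.5019 -0.0484  0.0839]
252 290 [ 0.4996 -0.037   0.085 ]
256 270 [ 0.5157 -0.0471  0.0603]
256 290 [ 0.5139 -0.0338  0.0599]
260 270 [ 0.4886 -0.0493  0.1216]
260 290 [ 0.4875 -0.0401  0.1209]
264 270 [ 0.4884 -0.0492  0.126 ]
264 290 [ 0.4874 -0.0403  0.1254]
268 270 [ 0.489  -0.0491  0.1289]
268 290 [ 0.4875 -0.0403  0.129 ]
272 270 [ 0.4887 -0.049   0.1332]
272 290 [ 0.4873 -0.0405  0.1333]
```

View pics/w3.png

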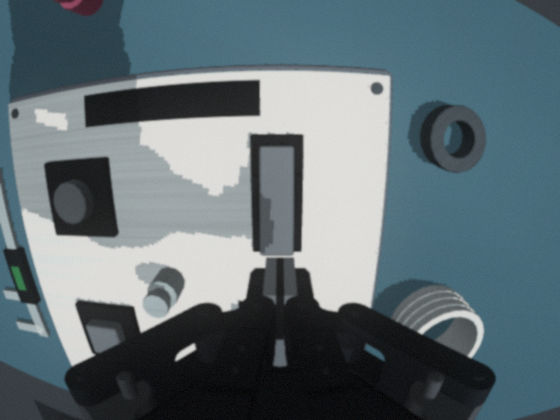

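The tip (280,262) sits over the narrow paddle's raised end (277,250), about 1–2 mm to one side. The wide paddle still slopes −0.2, so it is on. Descending.

Request:
move_arm([
  [[0,-0.008,0.08],[0,0,0],0],
  [[0,0,0.06],[0,0,0],0],
  [[0,0,0.02],[0,0,0],0],
  [[0,0,0.015],[0,0,0],0],
  [[0,0,0.01],[0,0,0],0],
])

```text
time_s: 9.0
tool_pos: [0.4997, -0.0463, 0.0413]
orientation: [0.0, -0.077, 0.997, -0.0]
force: [-0.2, 2.4, 2.5]
finger_gap: -0.0004
grasp_force: 1.4
```

Request:
move_arm([
  [[0,0,0.008],[0,0,0],0],
  [[0,0,0.005],[0,0,0],0],
  [[0,0,0],[0,0,0],0],
])

```text
time_s: 9.38
tool_pos: [0.4998, -0.0463, 0.0391]
orientation: [0.001, -0.077, 0.997, -0.0]
force: [1.6, 1.3, 5.8]
finger_gap: 0.0001
grasp_force: 3.1
```

```bash
python3 -c "
from h import *
slopes()"
```

```text
wide 0 []
narrow 3064 [(-24, 0.0836), (-16, 0.082), (-8, 0.0803), (0, 0.0786), (8, 0.0771), (16, 0.0812), (24, 0.0741)]
```

Request:
move_arm([
  [[0,0,0.005],[0,0,0],0],
  [[0,0,0],[0,0,0],0],
])

```text
time_s: 9.68
tool_pos: [0.4999, -0.0463, 0.0388]
orientation: [0.001, -0.077, 0.997, -0.0]
force: [-3.2, 2.9, 16.0]
finger_gap: -0.0001
grasp_force: 7.5
```

Request:
move_arm([
  [[0,0,-0.12],[0,0,0],0],
  [[0,0,-0.13],[0,0,0],0],
  [[0.03,-0.2,0],[0,0,0],0],
  [[0.03,-0.2,0],[0,0,0],0],
  [[0.03,-0.2,0],[0,0,0],0],
])

```text
time_s: 10.3
tool_pos: [0.4997, -0.1689, 0.0875]
orientation: [-0.0, -0.077, 0.997, -0.0]
force: [0.2, 0.5, 0.2]
finger_gap: 0.0001
grasp_force: 0.0
```

Request:
move_arm([
  [[0.03,-0.09,0],[0,0,0],0],
  [[0,0,0],[0,0,0],0],
  [[0,0,0],[0,0,0],0],
])

```text
time_s: 10.68
tool_pos: [0.4969, -0.1855, 0.0875]
orientation: [-0.0, -0.078, 0.997, 0.0]
force: [-0.6, -0.3, 1.2]
finger_gap: -0.0002
grasp_force: 0.0
```

```bash
python3 - <<'E'
from h import *
to(.497,-.188,.047)
slopes("pics/w4.png")
E
```

```text
t 10.675 pos [ 0.4969 -0.1855  0.0875] gap -0.0002 F [-0.59 -0.29  1.16]
shift units [ 0.001 -0.013  0.202]
axes
 [[-0.988 -0.155 -0.   ]
 [-0.155  0.988  0.   ]
 [ 0.     0.    -1.   ]]
wide 251 [(-24, 0.0839), (-16, 0.0824), (-8, 0.0808)]
narrow 1045 [(-24, 0.0837), (-16, 0.0821), (-8, 0.0803), (0, 0.0788), (8, 0.0771), (16, 0.0756), (24, 0.074)]
```

View pics/w4.png

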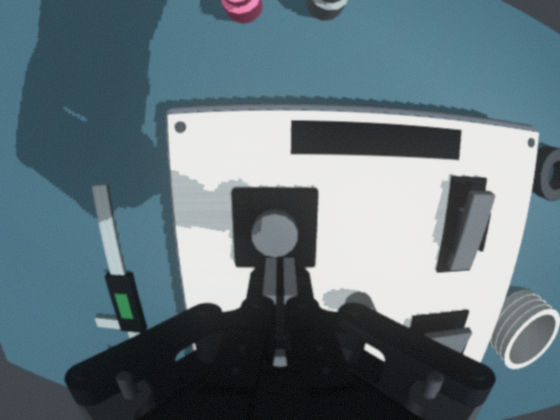

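The round key (275,233) is under the tip (280,260), about 2 mm to the left. Both paddles are on, with slopes near −0.2. Next I press.

Request:
move_arm([
  [[0,-0.012,0.1],[0,0,0],0],
  [[0,0,0.1],[0,0,0],0],
  [[0,0,0.03],[0,0,0],0],
  [[0,0,0.015],[0,0,0],0],
  [[0,0,0.01],[0,0,0],0],
])

```text
time_s: 11.35
tool_pos: [0.4978, -0.1886, 0.0373]
orientation: [0.0, -0.077, 0.997, -0.0]
force: [-1.2, 3.2, 4.9]
finger_gap: 0.0001
grasp_force: 2.0
```

Request:
move_arm([
  [[0,0,0.01],[0,0,0],0],
  [[0,0,0],[0,0,0],0],
])

```text
time_s: 11.6
tool_pos: [0.4979, -0.1887, 0.0358]
orientation: [0.001, -0.077, 0.997, -0.0]
force: [-4.3, 5.1, 13.3]
finger_gap: -0.0003
grasp_force: 6.5
```

Request:
move_arm([
  [[0,0,0.005],[0,0,0],0],
  [[0,0,0],[0,0,0],0],
  [[0,0,-0.1],[0,0,0],0],
  [[0,0,-0.2],[0,0,0],0],
  [[0,0,-0.2],[0,0,0],0],
])

```text
time_s: 12.22
tool_pos: [0.4973, -0.1888, 0.1349]
orientation: [0.0, -0.077, 0.997, -0.0]
force: [-0.3, -1.1, 0.2]
finger_gap: 0.0
grasp_force: 0.0
```

Request:
move_arm([
  [[0,0,-0.2],[0,0,0],0],
  [[0,0,0],[0,0,0],0],
  [[0,0,0],[0,0,0],0],
])

```text
time_s: 12.6
tool_pos: [0.4971, -0.1887, 0.173]
orientation: [-0.0, -0.077, 0.997, 0.0]
force: [0.2, 0.1, 0.2]
finger_gap: 0.0002
grasp_force: 0.0
```

```bash
python3 - <<'E'
from h import *
slopes("pics/w5.png")
im=cams.get_image("scene"); P=pts(im); c,s=np.cos(.153),np.sin(.153)
for n,p in (("round",(.497,-.188)),("square",(.61,-.170)),("plug",(.553,-.117))):
    d=np.hypot(*(P[:,:2]-p).T)<.013; print(n,d.sum(),np.round(np.percentile(P[d,2],[50,90,98]),4))
E
```

```text
wide 1116 [(-24, 0.0839), (-16, 0.0822), (-8, 0.0806), (0, 0.079), (8, 0.0774), (16, 0.0758), (24, 0.0741)]
narrow 703 [(-24, 0.0836), (-16, 0.082), (-8, 0.0806), (0, 0.0788), (8, 0.0772), (16, 0.0755), (24, 0.0741)]
round 587 [0.2444 0.3149 0.3261]
square 122 [0.0792 0.0801 0.0806]
plug 268 [0.0798 0.0968 0.0977]
```

View pics/w5.png

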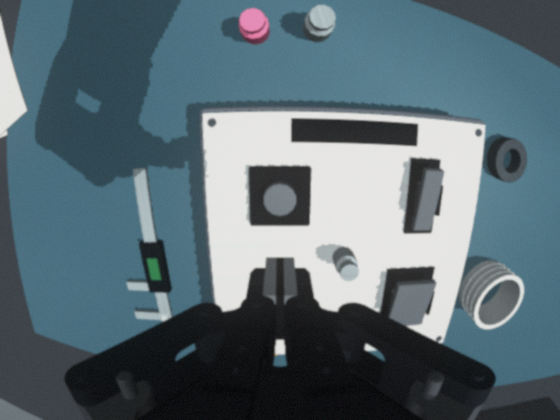

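The wrist view shows the round key (280,199) released, both paddles over, and the plug, rings and caliper in place. The square key reads up, at z≈0.079. Handing in.

```bash
python3 -c "
from workcell import workorder
print(workorder.finish_job())"
```

```text
the job is handed in; nothing more can be done
None
```

I pushed both paddles fully over, wide then narrow, then pressed the round key to its stop and let go, and handed the job in at about 13 s of the 48 s allowed; the square key was not pressed, nothing else was moved as far as the last pictures show, and the hand-in gave no verdict.

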